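# Cock and trip a spring clamp on a wooden letter

### The arm

A 6-joint arm with a two-finger parallel gripper is mounted at the origin on a cart in front of the work surface, level with it; the furniture and walls round the work are solid. World frame = base frame: x ahead of the robot, y to its left, z up, the work surface at z = 0. Lengths are in m, angles in rad, forces in N, time in s.
With the tool pointing down it reaches from about 0.35 to 0.85 m from the base axis. Payload 8.1 kg.
Tool frame: the origin (TCP) lies at the very end of the fingers, on their centre line; the grasp point (between the pads) lies robot.hold_point_z behind it (robot.hold_point_z is the distance from the TCP to the grasp point, in m); z points along the fingers, y is the direction in which the jaws open and shut (so a half turn about z gives the same grasp; the last joint's range is limited). The gripper opens to 93 mm and grips with 3 to 60 N. Pads are 15 mm wide; open, the fingers measure 128 mm over their backs; the gripper's body (75 mm by 188 mm) begins 65 mm behind the grasp point.
Start: joints at [-0.085, 0.13, 1.488, -0, 1.523, -0.085], TCP at [0.6, 0, 0.219] pointing down, gripper open.
Joint ranges: [-2.96, 2.96], [-0.89, 2.26], [0.02, 2.5], [-1.34, 4.48], [0, 2.73], [-2.66, 2.66]. Speed limits (rad/s): [2.39, 2.39, 2.79, 3.14, 3.14, 3.14].

### API

Orientations are given as a rotation vector (axis times angle).
In Python, from plant import robot, cams gives the robot as it stands. The module is installed in compiled form; this text tells all that it offers.
- The arm moves only by the tool step_arm, never from a script. Its argument "deltas" is a list of rows, each an object with "offset": the shift along the tool's x, y, z in cm, a list of three; "roll": the turn about the tool's z in rad. In form: [{"offset": [x, y, z], "roll": roll}, ...]. A call has 1 to 12 rows; each row shifts and turns the commanded pose from where the row before left it, along the tool's axes as they then stand; what a row does not reach is not made up. A row lasts 1/8 s, in which the tool goes at most 62.5 mm and 10.7 degrees, less where a joint would pass 70% of its speed; a pose out of reach is approached as far as the arm can. A call with a gripper value outside its range is refused whole. "fingers" is the finger opening in cm, from 0 to 9.3, set as the call begins (left out, the last holds). The fingers move at their own pace and stop on an object; "grip_force" is the grip in N (left out, the last holds). Time passes only in rows, so rows that do not move let the fingers close. It gives the time, the measured TCP pose, the force and the opening at its end, in the units of the state.
- robot.read_state(): the state, without advancing time (a new reading comes with each control period).
- cams.read_camera(name): name is "scene" or "side" or "wrist"; returns a dict with "pixels" (384x512x3 uint8, red, green, blue), "fx", "fy", "cx", "cy" (pixels), "k1" (the pictures are not rectified: a ray, as slopes to the right and down, at radius r is drawn at 1 + k1 r^2 times it, then the intrinsics apply), "extrinsics" (4x4, takes a point from world to camera coordinates). Camera axes: x right, y down, z forward; pixel columns grow to the right and rows downward; lengths in m; the calibration is good to about 2 mm. A picture is of the moment at which its call begins. There is no depth.
- robot.close_job(): hands the job in, once; it reports no verdict.
Trained networks look in a picture, given as the dict that the camera call returned (one of the last four; its "shot" number tells which), for a name from the list of things; names that differ only in an ending like _2 or _b are one class to them, and where a whole thing is asked for, a point or a joint stands for the part that bears it (a point fixed in the world has none). Each returns a list of dicts, best first, with "score" (0 to 1); they miss things now and then, are a little off and sometimes report something else, mostly with a low value. They report only what shows in the picture. A call takes as long as a camera call. They do not tell look-alikes from the thing itself.
- cams.boxes_of(picture, thing): "xy" ([column, row] in pixels, amid what is visible of it).
- cams.silhouettes(picture, thing): "mask" (384x512 bool, what is visible of it) and "xy" ([column, row] in pixels, amid what is visible of it).
- cams.pinpoint(picture, thing): "xy" ([column, row] in pixels: a listed point, or the origin of a listed thing).
The state is a dict: "t": time; "q": joint angles; "dq": joint speeds; "joint_torque": joint torques, N m; "tool_pos": TCP position; "orientation": TCP orientation; "force": force on the tool from outside, world axes, zero at the start; "wrist_torque": the same for the moment, N m; "opening": finger opening in m.
Only numpy, scipy, OpenCV 4.12 (cv2) and the standard library are available. Lean on these libraries where they do the work, as an engineer would, in place of code of your own. Each camera call takes 0.05 s, during which the arm holds its last target. There are 200 camera calls.

### The job

Pull the spring clamp's lever back by its black handle until the catch takes hold, without straining it against the end stop, and let go so that it stays cocked. Lay the T-shaped wooden letter flat on the clamp's board, its crossbar between the two side guides and facing the fence. Then press the orange trigger button right down so that the lever snaps round and clamps the letter squarely against the fence, and leave the jars and the candle where they stand.

Things in the scene. Friction and masses are not known exactly. Their poses are not given: they have to be found in the camera images.
- clamp: Spring clamp on a plywood board 185 x 260 x 12 mm, fixed to the counter. Origin on the counter under the bed's middle; x towards the fence, y towards the grey housing, z up. All clamp coordinates are in this frame, mm. Board: x -100..85, y -75..185, top (the bed) z 12. Housing: radius 58 about the pivot axis (-45, 125), top z 62.
- fence (a point): Middle of the foot of the aluminium fence's face: clamp (60, 0, 12). The face looks to clamp -x, y -65..65, top z 38. Two side guides join it at x 37..61, inner faces at y -51 and +51, tops z 30. A letter fully home has its origin at clamp (6, 0, 12), with 5 mm play either way in y; laid up to 15 mm short of that, the lever drives it home.
- jaw (a joint): Lever angle q, rad: 0 shut and empty (as found), about 0.20 shut on the letter; opens clockwise from above. A point of its centre line r from the pivot is at clamp (-45 - r sin q, 125 - r cos q). The catch is somewhere in 0.63..1.09, new each time, neither seen nor read: it must be felt. Let go past it, the lever stays open, within 0.03 of it; before it, it swings shut.
- jaw_lever: Steel lever 18 mm wide, z 22..36, along clamp -y when shut; a rubber pad (r 10 mm, 125 mm from the pivot) faces the fence. Origin on the pivot axis at counter height. Force to hold it, at the handle: 5 N shut, rising by 3.6 N per rad (and a damper, 2 N per rad/s); up to 2 N more as the sear rides up its ramp over the last 0.35 rad, then a drop of 2 to 4 N as it snaps in.
- handle (a point): Black upright round handle post on the lever, 18 mm across, z 36..85, 165 mm from the pivot. The point is on its axis at z 70 and moves with the lever. Pinch or push it.
- stop: Hidden rubber end stop in the housing, about 0.022 rad (3.7 mm at the handle) past the catch. There the force at the handle climbs by some 3 N per mm: stop pulling at 12 to 15 N in all. Above some 19 N at the handle (40 N on the stop) the clamp is strained.
- trigger_top (a point): Centre of the top of the round orange trigger button (28 mm across) on the housing, on the pivot axis, z 78 when up. This point stays and does not go down with the button.
- trigger (a joint): Travel of the trigger button, m: 0 up, 0.012 right down (hard end). Pressing takes 3 to 5 N, up to 14 N, stickily, while the cocked lever bears on it; the lever is let go at about 0.007 to 0.010. It springs up again.
- letter: Loose T-shaped letter of pale wood, 0.09 kg, lying flat, 21 mm thick. Origin at the centre of its 107 x 92 mm outline, on the underside, z up. Crossbar: x 27..54, y -46..46; stem: x -54..27, y -14..14 (28 mm wide, grip across). +x points from the stem to the crossbar's flat top, which goes against the fence.
- letter_bar (a point): Middle of the letter's crossbar: 40.5 mm along the letter's +x, on its top face.
- jar_blue: Small blue screw-top jar with red cap, 49 mm across, 81 mm tall, a bystander. Origin under its centre.
- jar_amber: Small amber screw-top jar with dark cap, 45 mm across, 74 mm tall, a bystander. Origin under its centre.
- candle: Green candle in a glass, 76 mm across, 90 mm tall, a bystander. Origin under its centre.
There are look-alikes about, which are no part of the job. Leave any yellow look-alike of the letter alone.

How it is judged:
On the way, in this order (a step that is already met when the one before it is completed fails the run):
1. the lever is cocked: it stays open on its catch with the robot off it (value of joint jaw above 0.5 rad and contact force between each of the fingers, the arm and jaw_lever below 0.3 N), for 0.3 s.
2. the letter lies flat on the bed, let go, crossbar between the guides, the lever still cocked (value of joint jaw above 0.5 rad and x of letter_bar in the frame of clamp between 0.0225 and 0.0495 m and x of letter in the frame of clamp between -0.018 and 0.009 m and y of letter in the frame of clamp between -0.009 and 0.009 m and z of letter in the frame of clamp between 0.009 and 0.0155 m and angle between the x axis of letter and the x axis of clamp, either way round below 0.12 rad and angle between letter's own z axis and vertical below 0.06 rad and contact force between each of the fingers, the arm and letter below 0.3 N), for 0.2 s.
3. the trigger button is pressed down (value of joint trigger above 0.005 m).
At the end, for the whole second after the job is handed in: The letter lies flat on the bed, crossbar against the fence (within 3 mm of fully home, within 9 mm sideways, within 0.12 rad of square), the lever shut on it (angle 0.13 to 0.27 rad) and pressing it with more than 2 N, the trigger button up again, all at rest and released (x of letter_bar in the frame of clamp between 0.0435 and 0.0495 m and x of letter in the frame of clamp between 0.003 and 0.009 m and y of letter in the frame of clamp between -0.009 and 0.009 m and z of letter in the frame of clamp between 0.009 and 0.0155 m and angle between the x axis of letter and the x axis of clamp, either way round below 0.12 rad and angle between letter's own z axis and vertical below 0.06 rad and value of joint jaw between 0.13 and 0.27 rad and contact force between letter and jaw_lever above 2 N and value of joint trigger below 0.003 m and linear speed of letter below 0.02 m/s and contact force between each of the fingers, the arm and letter below 0.3 N and contact force between each of the fingers, the arm and jaw_lever below 0.3 N); the robot touches nothing.
It fails at once if the lever is strained against its end stop (over 40 N on the stop, about 19 N at the handle) (contact force between stop and anything else above 40 N).
It fails at once if a jar or the candle is shifted by more than 30 mm or tipped (distance of any of jar_blue, jar_amber, candle from where it was at the start of the episode above 0.03 m or angle between any of jar_blue, jar_amber, candle's own z axis and vertical above 0.3 rad).
It also fails if it takes over 72 s, if anything falls off the work surface, if the arm or the gripper's body presses on something with over 40 N, if the wrist force passes 120 N, or if a joint passes its speed limit or range.

## Working session

There is one attempt and no reset: what is moved stays moved. The work goes in short steps, Python scripts to look and compute and a tool call to move; the robot and the scene stay as the last step left them, time stands still between calls to the robot, and variables do not carry over. Pictures are saved under pics/ and viewed, about 8 in all and at most 12, crops included, and the job is handed in when it is done.

Besides the shell and the picture viewer there is one more tool, called after "Call:" as a command line: name --argument value ..., lists and objects as JSON in quotes. step_arm: Moves the arm, as the interface text tells. Its arguments: {"type":"object","properties":{"deltas":{"type":"array"},"fingers":{"type":"number"},"grip_force":{"type":"number"}},"required":["deltas"]}

```bash
mkdir -p pics
cat > h.py <<'E'
import numpy as np, cv2
from plant import robot, cams
from scipy.spatial.transform import Rotation as R
from scipy.optimize import least_squares
def proj(p,P):
    E=np.array(p["extrinsics"]);c=np.atleast_2d(P)@E[:3,:3].T+E[:3,3]
    s=c[:,:2]/c[:,2:];r2=(s**2).sum(1,keepdims=True);s=s*(1+p["k1"]*r2)
    return s*[p["fx"],p["fy"]]+[p["cx"],p["cy"]]
def ray(p,xy):
    d=(np.array(xy,float)-[p["cx"],p["cy"]])/[p["fx"],p["fy"]];s=d.copy()
    for _ in range(20): s=d/(1+p["k1"]*(s@s))
    E=np.array(p["extrinsics"]);Rm=E[:3,:3]
    return -Rm.T@E[:3,3], Rm.T@np.array([*s,1])
def onz(p,xy,z):
    o,d=ray(p,xy);return o+d*(z-o[2])/d[2]
def save(p,n): cv2.imwrite(f"pics/{n}.png",cv2.cvtColor(p["pixels"],cv2.COLOR_RGB2BGR))
E
python3 - <<'E'
from h import *
Z={"handle":.07,"trigger_top":.078,"fence":.012,"letter":0,"letter_bar":.021,"clamp":0,"jaw_lever":0,"jar_blue":0,"jar_amber":0,"candle":0}
ims=[]
for c in["scene","side","wrist"]:
    p=cams.read_camera(c);ims.append(cv2.cvtColor(p["pixels"],cv2.COLOR_RGB2BGR))
    print(c,(-np.array(p["extrinsics"])[:3,:3].T@np.array(p["extrinsics"])[:3,3]).round(2))
    for t,z in Z.items():
        for d in cams.pinpoint(p,t)[:3]: print(t,np.round(d["xy"],1),round(d["score"],2),onz(p,d["xy"],z).round(4))
cv2.imwrite("pics/a.png",np.vstack([np.hstack(ims[:2]),np.hstack([ims[2],ims[2]*0])])[:, :1024] if 0 else cv2.resize(np.vstack([np.hstack(ims[:2]),np.hstack([ims[2],ims[2]*0])]),(800,600),interpolation=cv2.INTER_AREA))
s=robot.read_state();print(s, robot.hold_point_z)
E
```

```text
scene [ 0.12 -1.02  0.59]
handle [246.4 179.2] 0.74 [ 0.5835 -0.1112  0.07  ]
trigger_top [216.1 149.5] 0.57 [0.5835 0.0848 0.078 ]
fence [273.2 185.4] 0.68 [ 0.6851 -0.0768  0.012 ]
fence [350.4 257.8] 0.66 [ 0.6671 -0.4417  0.012 ]
letter [193. 229.] 0.8 [ 0.412  -0.1668  0.    ]
letter [252.4 265.7] 0.77 [ 0.474  -0.3565  0.    ]
letter_bar [180.8 230.7] 0.72 [ 0.3741 -0.1914  0.021 ]
letter_bar [259.4 250.3] 0.64 [ 0.4995 -0.3398  0.021 ]
clamp [259.7 250.5] 0.64 [ 0.5137 -0.3156  0.    ]
clamp [253.8 190.2] 0.56 [ 0.6338 -0.058   0.    ]
clamp [352.9 293.9] 0.35 [ 0.6088 -0.5251  0.    ]
jaw_lever [214.3 177.9] 0.57 [0.5651 0.0613 0.    ]
jar_blue [345.5 228.9] 0.85 [ 0.7411 -0.3323  0.    ]
jar_amber [351.  256.1] 0.86 [ 0.6836 -0.4254  0.    ]
candle [354.4 296. ] 0.69 [ 0.6076 -0.5313  0.    ]
side [ 1.38 -0.88  0.9 ]
handle [287. 171.] 0.84 [ 0.5821 -0.1126  0.07  ]
trigger_top [322.9 149.3] 0.92 [0.5804 0.0436 0.078 ]
fence [322.6 196.6] 0.82 [ 0.69   -0.0651  0.012 ]
letter [239.8 170.8] 0.64 [ 0.4136 -0.1644  0.    ]
letter [202.1 202. ] 0.58 [ 0.4619 -0.3466  0.    ]
let
[... 844 characters left out ...]
4 [ 0.6847 -0.0613  0.    ]
{'t': 1.65, 'q': array([-8.53964070e-02,  1.30400205e-01,  1.48820009e+00,  2.69124684e-06,
        1.52299433e+00, -8.54058400e-02]), 'dq': array([ 0.0014094 , -0.00105663,  0.0010822 , -0.00061573,  0.00143179,
       -0.00055886]), 'joint_torque': array([-7.12364854e-04, -5.59737182e+01, -4.92047167e+01,  7.68487039e-02,
        2.25591939e-02, -6.83587791e-05]), 'tool_pos': array([6.00006468e-01, 2.49628481e-05, 2.18635046e-01]), 'orientation': array([-2.22142884e+00, -2.22144951e+00, -1.23417707e-06]), 'force': array([-0.570378  , -0.4600531 , -0.74418073]), 'wrist_torque': array([ 0.00964849,  0.02326118, -0.02153563]), 'opening': 0.09318551738244223} 0.0188
```

View pics/a.png

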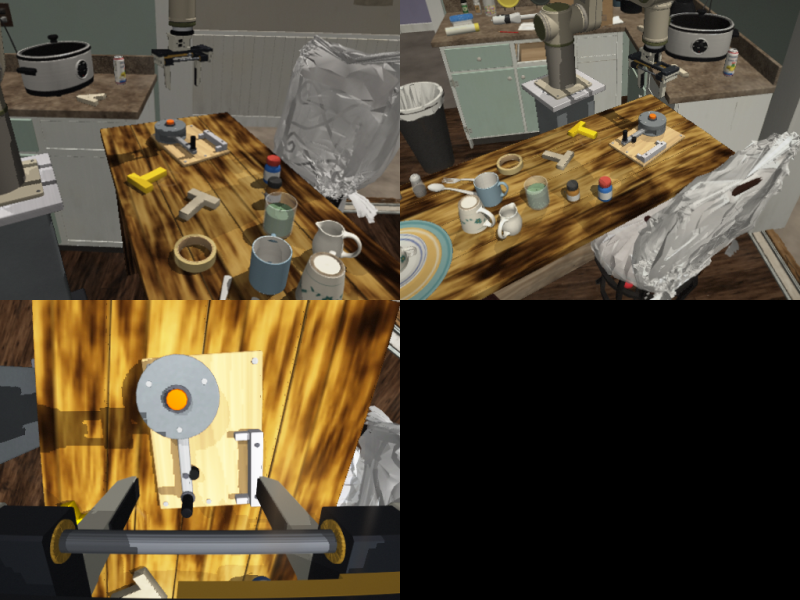

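The picture shows the clamp in the wrist view, with the orange button at about (225,127) in wrist pixels and the handle at about (238,268). The pale letter lies in front of the yellow look-alike: it is at (252,265) in the scene view, and its edge is at the bottom of the wrist view. Next I fit the clamp pose.

```bash
cat >> h.py <<'E'
C={"handle":(-.045,-.04,.07),"trigger_top":(-.045,.125,.078),"fence":(.06,0,.012),"clamp":(0,0,0),"jaw_lever":(-.045,.125,0)}
def cl2w(v,P): 
    P=np.atleast_2d(P);c,s=np.cos(v[2]),np.sin(v[2])
    return np.c_[v[0]+c*P[:,0]-s*P[:,1],v[1]+s*P[:,0]+c*P[:,1],P[:,2]]
def fitclamp(obs,v0):
    f=lambda v:np.concatenate([(proj(p,cl2w(v,[P]))[0]-xy)*w for p,P,xy,w in obs])
    return least_squares(f,v0,loss="soft_l1",f_scale=2)
def orange(p):
    h=cv2.cvtColor(p["pixels"],cv2.COLOR_RGB2HSV);m=(h[...,0]<18)&(h[...,0]>7)&(h[...,1]>200)&(h[...,2]>200)
    n,l,s,c=cv2.connectedComponentsWithStats(m.astype(np.uint8));i=1+s[1:,4].argmax();return c[i],s[i,4]
E
python3 - <<'E'
from h import *
obs=[]
for c in["scene","side","wrist"]:
    p=cams.read_camera(c)
    for t in ["handle","trigger_top","fence","clamp","jaw_lever"]:
        for d in cams.pinpoint(p,t)[:2]: obs.append((p,C[t],np.array(d["xy"]),{"wrist":2}.get(c,1)))
    o=orange(p);print(o,onz(p,o[0],.078));obs.append((p,C["trigger_top"],o[0],3))
r=fitclamp(obs,[.627,-.063,0]);v=r.x;print(v,r.cost)
f=lambda:0
for p,P,xy,w in obs: print(P,xy.round(),(proj(p,cl2w(v,[P]))[0]-xy).round(1))
print(cl2w(v,list(C.values())).round(4))
# overlay on wrist, enlarged
img=cv2.cvtColor(p["pixels"],cv2.COLOR_RGB2BGR)
img=cv2.resize(img,None,fx=1.5,fy=1.5)
for P in list(C.values())+[(-.1,-.075,.012),(.085,-.075,.012),(.085,.185,.012),(-.1,.185,.012),(.06,-.065,.038),(.06,.065,.038),(-.045,-.04,.085)]:
    u=proj(p,cl2w(v,[P]))[0]*1.5+.25;cv2.drawMarker(img,tuple(int(a) for a in u),(255,0,255),0,10,1)
cv2.imwrite("pics/b.png",img[100:480,100:600])
E
```

```text
(array([217.36842105, 154.94736842]), np.int32(19)) [0.57111511 0.04709222 0.078     ]
(array([323.14814815, 147.51851852]), np.int32(27)) [0.57391422 0.05150551 0.078     ]
(array([217.72972973, 132.16216216]), np.int32(37)) [0.56253301 0.05064243 0.078     ]
[ 0.62568504 -0.06484385  0.08278033] 757.6282763232497
(-0.045, -0.04, 0.07) [245. 179.] [1.4 0.1]
(-0.045, 0.125, 0.078) [219. 153.] [-2.7  1.2]
(0.06, 0, 0.012) [274. 185.] [-3.5 -1.7]
(0, 0, 0) [255. 193.] [-2.6 -0.7]
(-0.045, 0.125, 0) [215. 175.] [1.4 2.9]
(-0.045, 0.125, 0.078) [217. 155.] [-1.4 -1.1]
(-0.045, -0.04, 0.07) [287. 171.] [ 1.8 -0.2]
(-0.045, -0.04, 0.07) [222. 252.] [ 66.2 -81. ]
(-0.045, 0.125, 0.078) [323. 150.] [ 0.8 -3.1]
(0.06, 0, 0.012) [323. 196.] [-0.1 -0.6]
(0, 0, 0) [303. 187.] [4.7 2. ]
(-0.045, 0.125, 0) [324. 168.] [-1.9 -1.4]
(-0.045, 0.125, 0.078) [323. 148.] [ 0.2 -1. ]
(-0.045, -0.04, 0.07) [237. 265.] [4. 1.]
(-0.045, -0.04, 0.07) [270. 212.] [-28.6  53.3]
(-0.045, 0.125, 0.078) [228. 126.] [-3.   1.2]
(0.06, 0, 0.012) [316. 211.] [1.7 0. ]
(0, 0, 0) [275. 210.] [-1.8  1.4]
(-0.045, 0.125, 0.078) [218. 132.] [ 7.7 -5.4]
[[ 0.5841 -0.1084  0.07  ]
 [ 0.5705  0.056   0.078 ]
 [ 0.6855 -0.0599  0.012 ]
 [ 0.6257 -0.0648  0.    ]
 [ 0.5705  0.056   0.    ]]
```

View pics/b.png

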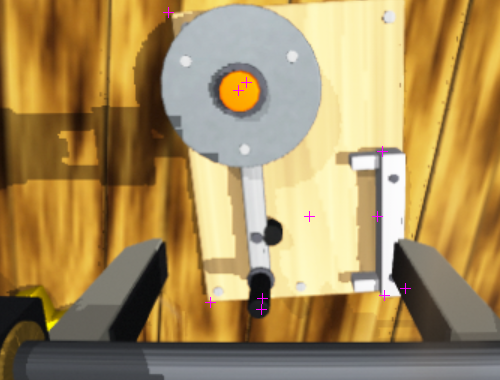

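The wrist view shows the fit is good to 2–4 mm: fence corners and board edges coincide. The button is really at crop (240,91), which is wrist (226.5,127). I'll go over the handle and refine there.

Run:
```python
from h import *
p=cams.read_camera("wrist");obs=[]
W=lambda a,b:np.array([(a+100)/1.5-.2,(b+100)/1.5-.2])
for P,xy in [(C["trigger_top"],W(240,91)),((-.045,-.04,.085),W(259,309)),((.06,.065,.038),W(383,150)),((.06,-.065,.038),W(383,295)),((-.1,-.075,.012),W(206,299)),((-.1,.185,.012),W(172,12)),((.085,.185,.012),W(404,8))]: obs.append((p,P,xy,1))
for c in["scene","side","wrist"]:
    q=cams.read_camera(c)
    for t in ["handle","trigger_top","fence"]:
        for d in cams.pinpoint(q,t)[:1]: obs.append((q,C[t],np.array(d["xy"]),1))
r=fitclamp(obs,[.6257,-.0648,.08]);v=r.x;print(v)
for p,P,xy,w in obs: print(P,xy.round(),(proj(p,cl2w(v,[P]))[0]-xy).round(1))
print(cl2w(v,list(C.values())).round(4))
```

```text
[ 0.62422088 -0.06631652  0.06663046]
(-0.045, 0.125, 0.078) [226. 127.] [-0.6  0.3]
(-0.045, -0.04, 0.085) [239. 272.] [-0.3  0.8]
(0.06, 0.065, 0.038) [322. 166.] [-0.7  3. ]
(0.06, -0.065, 0.038) [322. 263.] [-0.8  2. ]
(-0.1, -0.075, 0.012) [204. 266.] [1.1 2.5]
(-0.1, 0.185, 0.012) [181.  74.] [-1.3 -0. ]
(0.085, 0.185, 0.012) [336.  72.] [ 1.2 -8.5]
(-0.045, -0.04, 0.07) [247. 179.] [-1.1 -0.4]
(-0.045, 0.125, 0.078) [255. 265.] [ -38.4 -111.5]
(0.06, 0, 0.012) [270. 184.] [ 0.1 -0.7]
(-0.045, -0.04, 0.07) [286. 173.] [ 2.3 -2.1]
(-0.045, 0.125, 0.078) [322. 149.] [ 1.7 -2.4]
(0.06, 0, 0.012) [325. 195.] [-3.1  0.2]
(-0.045, -0.04, 0.07) [237. 267.] [ 2.4 -1. ]
(-0.045, 0.125, 0.078) [226. 129.] [ 0.4 -1.8]
(0.06, 0, 0.012) [316. 209.] [0.8 3.1]
[[ 0.582  -0.1092  0.07  ]
 [ 0.571   0.0554  0.078 ]
 [ 0.6841 -0.0623  0.012 ]
 [ 0.6242 -0.0663  0.    ]
 [ 0.571   0.0554  0.    ]]
```

Call:
step_arm --deltas '[{"offset": [-2.8, -0.45, 2], "roll": 0}, {"offset": [-2.7, -0.45, 3], "roll": 0}, {"offset": [-2.7, -0.45, 3], "roll": 0}, {"offset": [-2.7, -0.45, 3], "roll": -0.067}, {"offset": [0, 0, 3], "roll": 0}, {"offset": [0, 0, 2], "roll": 0}, {"offset": [0, 0, 1.3], "roll": 0}, {"offset": [0, 0, 0], "roll": 0}, {"offset": [0, 0, 0], "roll": 0}]' --fingers 9.3

```text
t: 4.32
tool_pos: [0.583, -0.1089, 0.0469]
orientation: [2.144, 2.294, 0.001]
force: [-0.2, 0.0, 0.0]
opening: 0.093
```

Call:
step_arm --deltas '[{"offset": [0, 0, 0], "roll": 0}, {"offset": [0, 0, 0], "roll": 0}, {"offset": [0, 0, 0], "roll": 0}, {"offset": [0, 0, 0], "roll": 0}, {"offset": [0, 0, 0], "roll": 0}, {"offset": [0, 0, 0], "roll": 0}, {"offset": [0, 0, 0], "roll": 0}]' --fingers 1.0 --grip_force 12

```text
t: 5.2
tool_pos: [0.582, -0.109, 0.0456]
orientation: [-2.146, -2.295, 0.0]
force: [-0.0, -0.1, -0.9]
opening: 0.0276
```

Call:
step_arm --deltas '[{"offset": [0, 0, 0], "roll": 0}, {"offset": [0, 0, 0], "roll": 0}, {"offset": [0, 0, 0], "roll": 0}, {"offset": [0, 0, 0], "roll": 0}]' --grip_force 25

```text
t: 5.7
tool_pos: [0.5823, -0.109, 0.0457]
orientation: [2.146, 2.294, 0.001]
force: [4.5, 0.6, -3.2]
opening: 0.0175
```

Run:
```python
from h import *
p=cams.read_camera("wrist");save(p,"c");s=robot.read_state();print(s["force"],s["opening"],s["tool_pos"])
```

```text
[ 4.72691112  0.27766865 -4.0471181 ] 0.017690088690697645 [ 0.58223549 -0.10903329  0.04569244]
```

View pics/c.png

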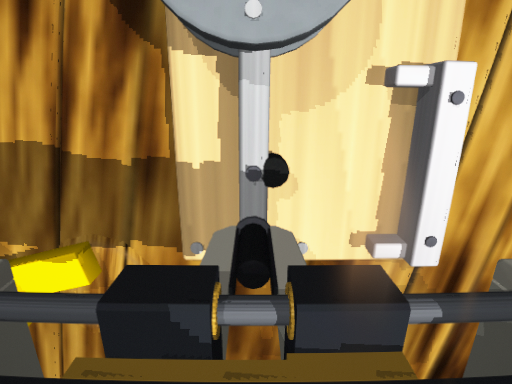

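The handle is pinched: the opening is 17.6 mm and the spring pulls about 4.7 N. I'll pull along the arc.

Call:
step_arm --deltas '[{"offset": [0.03, -0.99, 0], "roll": 0.06}, {"offset": [0.03, -0.99, 0], "roll": 0.06}, {"offset": [0.03, -0.99, 0], "roll": 0.06}, {"offset": [0.03, -0.99, 0], "roll": 0.06}, {"offset": [0.03, -0.99, 0], "roll": 0.06}, {"offset": [0.03, -0.99, 0], "roll": 0.06}, {"offset": [0.03, -0.99, 0], "roll": 0.06}, {"offset": [0.03, -0.99, 0], "roll": 0.06}, {"offset": [0.03, -0.99, 0], "roll": 0.06}, {"offset": [0, 0, 0], "roll": 0}, {"offset": [0, 0, 0], "roll": 0}]'

```text
t: 7.12
tool_pos: [0.4964, -0.0907, 0.0457]
orientation: [2.68, 1.639, 0.003]
force: [8.7, 2.4, -7.5]
opening: 0.0175
```

```bash
cat > f.py <<'E'
from h import *
F=[]
for i in range(3): cams.read_camera("wrist");s=robot.read_state();F.append(s["force"])
F=np.mean(F,0);M=R.from_rotvec(s["orientation"]).as_matrix()
d=s["tool_pos"][:2]-[.571,.0554]
print("tool F",(M.T@F).round(2),"r",np.hypot(*d).round(4),"q",(np.arctan2(-d[0],-d[1])+.067).round(4),"t",s["t"],s["opening"],s["tool_pos"])
E
python3 f.py
```

```text
tool F [5.23 6.84 6.64] r 0.1641 q 0.5388 t 7.275 0.01771868451367555 [ 0.49641832 -0.09077493  0.04566809]
```

Call:
step_arm --deltas '[{"offset": [0.05, -0.5, 0], "roll": 0.03}, {"offset": [0.05, -0.5, 0], "roll": 0.03}, {"offset": [0.05, 0, 0], "roll": 0}, {"offset": [0, 0, 0], "roll": 0}]'

```text
t: 7.78
tool_pos: [0.4879, -0.086, 0.0457]
orientation: [2.727, 1.557, -0.0]
force: [6.5, -5.2, -6.9]
opening: 0.0174
```

```bash
python3 f.py
```

```text
tool F [-0.65  6.78  6.03] r 0.164 q 0.5984 t 7.925 0.017769482404664617 [ 0.48790099 -0.08598603  0.04569351]
```

Call:
step_arm --deltas '[{"offset": [0.02, -0.2, 0], "roll": 0.012}, {"offset": [0.02, -0.2, 0], "roll": 0.012}, {"offset": [0, 0, 0], "roll": 0}, {"offset": [0, 0, 0], "roll": 0}]'

```text
t: 8.43
tool_pos: [0.4845, -0.0839, 0.0457]
orientation: [2.745, 1.524, -0.001]
force: [4.6, -5.7, -4.6]
opening: 0.0175
```

```bash
python3 f.py
```

```text
tool F [-2.69  6.81  5.47] r 0.164 q 0.6227 t 8.575 0.01730650805806626 [ 0.48450271 -0.08389486  0.0456969 ]
```

Call:
step_arm --deltas '[{"offset": [0, -0.2, 0], "roll": 0.012}, {"offset": [0, -0.2, 0], "roll": 0.012}, {"offset": [0, 0, 0], "roll": 0}, {"offset": [0, 0, 0], "roll": 0}]'

```text
t: 9.07
tool_pos: [0.4812, -0.0818, 0.0457]
orientation: [2.763, 1.491, -0.0]
force: [6.5, -6.3, -6.3]
opening: 0.0179
```

```bash
python3 f.py
```

```text
tool F [-2.02  8.22  6.28] r 0.1639 q 0.6461 t 9.225 0.017826516050720935 [ 0.48127898 -0.08179998  0.04568708]
```

Call:
step_arm --deltas '[{"offset": [0, -0.2, 0], "roll": 0.012}, {"offset": [0, -0.2, 0], "roll": 0.012}, {"offset": [0, 0, 0], "roll": 0}, {"offset": [0, 0, 0], "roll": 0}]'

```text
t: 9.72
tool_pos: [0.4779, -0.0795, 0.0457]
orientation: [2.781, 1.458, -0.0]
force: [6.4, -5.4, -6.9]
opening: 0.0178
```

```bash
python3 f.py
```

```text
tool F [-1.05  8.57  6.51] r 0.1639 q 0.6703 t 9.875 0.017954049234493424 [ 0.47801886 -0.07956155  0.04571372]
```

Call:
step_arm --deltas '[{"offset": [0, -0.2, 0], "roll": 0.012}, {"offset": [0, -0.2, 0], "roll": 0.012}, {"offset": [0, 0, 0], "roll": 0}, {"offset": [0, 0, 0], "roll": 0}]'

```text
t: 10.38
tool_pos: [0.4747, -0.0772, 0.0457]
orientation: [2.798, 1.424, -0.0]
force: [6.5, -5.6, -7.3]
opening: 0.0175
```

```bash
python3 f.py
```

```text
tool F [-0.6   8.01  6.98] r 0.1639 q 0.695 t 10.525 0.01751031920619079 [ 0.47471046 -0.0772259   0.04569304]
```

Call:
step_arm --deltas '[{"offset": [0, -0.2, 0], "roll": 0.012}, {"offset": [0, -0.2, 0], "roll": 0.012}, {"offset": [0, 0, 0], "roll": 0}, {"offset": [0, 0, 0], "roll": 0}]'

```text
t: 11.02
tool_pos: [0.4715, -0.0748, 0.0457]
orientation: [2.815, 1.39, 0.0]
force: [5.7, -5.9, -6.5]
opening: 0.0175
```

```bash
python3 f.py
```

```text
tool F [-0.53  7.8   6.52] r 0.1638 q 0.7198 t 11.175 0.017821658823752317 [ 0.47147185 -0.07475513  0.0456965 ]
```

Call:
step_arm --deltas '[{"offset": [0, -0.2, 0], "roll": 0.012}, {"offset": [0, -0.2, 0], "roll": 0.012}, {"offset": [0, 0, 0], "roll": 0}, {"offset": [0, 0, 0], "roll": 0}]'

```text
t: 11.68
tool_pos: [0.4683, -0.0723, 0.0457]
orientation: [2.831, 1.357, 0.0]
force: [6.5, -5.7, -7.1]
opening: 0.0173
```

```bash
python3 f.py
```

```text
tool F [-0.11  7.89  6.49] r 0.1638 q 0.7439 t 11.825 0.017405607024455455 [ 0.46838061 -0.07230546  0.04570293]
```

Call:
step_arm --deltas '[{"offset": [0, -0.2, 0], "roll": 0.012}, {"offset": [0, -0.2, 0], "roll": 0.012}, {"offset": [0, 0, 0], "roll": 0}, {"offset": [0, 0, 0], "roll": 0}]'

```text
t: 12.32
tool_pos: [0.4653, -0.0697, 0.0457]
orientation: [2.848, 1.323, 0.0]
force: [7.3, -5.4, -6.3]
opening: 0.0177
```

```bash
python3 f.py
```

```text
tool F [0.75 9.22 7.64] r 0.1638 q 0.7678 t 12.475 0.017886887156381107 [ 0.46538058 -0.06980147  0.04571306]
```

Call:
step_arm --deltas '[{"offset": [0, -0.2, 0], "roll": 0.012}, {"offset": [0, -0.2, 0], "roll": 0.012}, {"offset": [0, 0, 0], "roll": 0}, {"offset": [0, 0, 0], "roll": 0}]'

```text
t: 12.98
tool_pos: [0.4623, -0.0671, 0.0457]
orientation: [2.863, 1.288, 0.001]
force: [7.6, -5.6, -8.0]
opening: 0.0177
```

```bash
python3 f.py
```

```text
tool F [1.   8.15 7.3 ] r 0.1638 q 0.7926 t 13.125 0.017469578516451315 [ 0.4623023  -0.06714154  0.04569572]
```

Call:
step_arm --deltas '[{"offset": [0.01, -0.2, 0], "roll": 0.012}, {"offset": [0.01, -0.2, 0], "roll": 0.012}, {"offset": [0, 0, 0], "roll": 0}, {"offset": [0, 0, 0], "roll": 0}]'

```text
t: 13.62
tool_pos: [0.4594, -0.0644, 0.0457]
orientation: [2.878, 1.254, 0.0]
force: [6.5, -5.9, -7.3]
opening: 0.0173
```

```bash
python3 f.py
```

```text
tool F [0.52 8.67 7.47] r 0.1638 q 0.8167 t 13.775 0.017518552832263314 [ 0.45941166 -0.06445359  0.04570608]
```

Call:
step_arm --deltas '[{"offset": [0.01, -0.2, 0], "roll": 0.012}, {"offset": [0.01, -0.2, 0], "roll": 0.012}, {"offset": [0, 0, 0], "roll": 0}, {"offset": [0, 0, 0], "roll": 0}]'

```text
t: 14.28
tool_pos: [0.4565, -0.0617, 0.0457]
orientation: [2.893, 1.219, -0.0]
force: [6.7, -6.7, -7.4]
opening: 0.0176
```

```bash
python3 f.py
```

```text
tool F [-0.56  8.19  6.96] r 0.1637 q 0.8408 t 14.425 0.017561425517482108 [ 0.4565709  -0.06171523  0.04569911]
```

Call:
step_arm --deltas '[{"offset": [0.01, -0.2, 0], "roll": 0.012}, {"offset": [0.01, -0.2, 0], "roll": 0.012}, {"offset": [0, 0, 0], "roll": 0}, {"offset": [0, 0, 0], "roll": 0}]'

```text
t: 14.92
tool_pos: [0.4538, -0.0589, 0.0457]
orientation: [2.907, 1.184, -0.0]
force: [5.8, -8.1, -7.0]
opening: 0.0174
```

```bash
python3 f.py
```

```text
tool F [-0.66 10.1   7.22] r 0.1637 q 0.8645 t 15.075 0.017437327230884987 [ 0.45382117 -0.05896591  0.04567838]
```

Call:
step_arm --deltas '[{"offset": [0.01, -0.2, 0], "roll": 0.012}, {"offset": [0.01, -0.2, 0], "roll": 0.012}, {"offset": [0, 0, 0], "roll": 0}, {"offset": [0, 0, 0], "roll": 0}]'

```text
t: 15.58
tool_pos: [0.451, -0.0559, 0.0457]
orientation: [2.921, 1.149, -0.001]
force: [4.1, -8.6, -5.5]
opening: 0.0174
```

```bash
python3 f.py
```

```text
tool F [-2.15  8.79  5.41] r 0.1637 q 0.89 t 15.725 0.01744025209279255 [ 0.45098359 -0.05591324  0.04568736]
```

```bash
sed -i 's/range(3)/range(7)/' f.py; sed -i '$a print(np.round(np.std([M.T@f for f in FF],0),2))' f.py; sed -i 's/^F=np.mean/FF=F;F=np.mean/' f.py; python3 f.py
```

```text
tool F [-2.01  8.38  6.31] r 0.1637 q 0.8899 t 16.075 0.017822513734963873 [ 0.45099948 -0.05591128  0.04569897]
[0.66 0.5  0.43]
```

Call:
step_arm --deltas '[{"offset": [-0.01, -0.2, 0], "roll": 0.012}, {"offset": [0, 0, 0], "roll": 0}, {"offset": [0, 0, 0], "roll": 0}]'

```text
t: 16.45
tool_pos: [0.4496, -0.0544, 0.0457]
orientation: [2.928, 1.132, -0.001]
force: [5.1, -6.9, -5.6]
opening: 0.0175
```

```bash
python3 f.py
```

```text
tool F [-0.39  8.56  5.87] r 0.1637 q 0.9023 t 16.8 0.017600453459279384 [ 0.44962475 -0.05442032  0.04570307]
[0.41 0.45 0.53]
```

Call:
step_arm --deltas '[{"offset": [0, -0.2, 0], "roll": 0.012}, {"offset": [0, 0, 0], "roll": 0}, {"offset": [0, 0, 0], "roll": 0}]'

```text
t: 17.18
tool_pos: [0.4482, -0.0528, 0.0457]
orientation: [2.935, 1.114, -0.001]
force: [5.2, -6.4, -6.0]
opening: 0.0175
```

```bash
python3 f.py
```

```text
tool F [-0.8   7.68  5.66] r 0.1637 q 0.9154 t 17.525 0.017629508601052186 [ 0.44819379 -0.05282165  0.0456785 ]
[0.44 0.45 0.52]
```

Call:
step_arm --deltas '[{"offset": [0, -0.2, 0], "roll": 0.012}, {"offset": [0, 0, 0], "roll": 0}, {"offset": [0, 0, 0], "roll": 0}]'

```text
t: 17.9
tool_pos: [0.4463, -0.0505, 0.0456]
orientation: [2.944, 1.097, -0.002]
force: [-0.5, -3.0, -0.2]
opening: 0.0177
```

```bash
python3 f.py
```

```text
tool F [-5.03  2.45 -1.2 ] r 0.1636 q 0.9339 t 18.25 0.017395394308180614 [ 0.44626464 -0.05049329  0.04559658]
[0.58 0.23 0.47]
```

Clear snap: the tangential force fell from 7.7 to 2.5 N. I'll go 1 mm further, then let go.

Call:
step_arm --deltas '[{"offset": [0, -0.1, 0], "roll": 0.006}, {"offset": [0, 0, 0], "roll": 0}, {"offset": [0, 0, 0], "roll": 0}]'

```text
t: 18.62
tool_pos: [0.4458, -0.0498, 0.0456]
orientation: [2.947, 1.089, -0.002]
force: [-1.7, -5.9, 0.1]
opening: 0.0176
```

```bash
python3 f.py
```

```text
tool F [-5.33  3.1  -0.55] r 0.1636 q 0.939 t 18.975 0.01731605826866342 [ 0.44572158 -0.04985281  0.0456055 ]
[0.23 0.68 0.39]
```

Call:
step_arm --deltas '[{"offset": [0, 0, 0], "roll": 0}, {"offset": [0, 0, 0], "roll": 0}, {"offset": [0, 0, 0], "roll": 0}, {"offset": [0, 0, 0], "roll": 0}, {"offset": [0, 0, 0], "roll": 0}, {"offset": [0, 0, -3], "roll": 0}, {"offset": [0, 0, -5], "roll": 0}, {"offset": [0, 0, -6], "roll": 0}, {"offset": [0, 0, -4], "roll": 0}, {"offset": [0, 0, 0], "roll": 0}]' --fingers 6

```text
t: 20.23
tool_pos: [0.4484, -0.0499, 0.2299]
orientation: [2.943, 1.087, 0.01]
force: [0.7, -0.5, -0.2]
opening: 0.0601
```

Run:
```python
from h import *
p=cams.read_camera("wrist");s=robot.read_state();print(s["tool_pos"],s["opening"],s["t"])
v=[.6242,-.0663,.0666]
for q in (.9,.93,.96): print(q,proj(p,cl2w(v,[(-.045-.165*np.sin(q),.125-.165*np.cos(q),.085)])))
a=cv2.cvtColor(p["pixels"],cv2.COLOR_RGB2BGR)
b=cams.read_camera("side");b=cv2.cvtColor(b["pixels"],cv2.COLOR_RGB2BGR)[100:292,140:396]
cv2.imwrite("pics/d.png",cv2.resize(np.hstack([a,cv2.resize(b,(512,384))]),(800,300),interpolation=cv2.INTER_AREA))
```

```text
[ 0.44722015 -0.04962923  0.22731119] 0.0597775971048491 20.275
0.9 [[257.15313369 181.6098346 ]]
0.93 [[252.58310566 181.68375296]]
0.96 [[248.01236806 181.62536204]]
```

View pics/d.png

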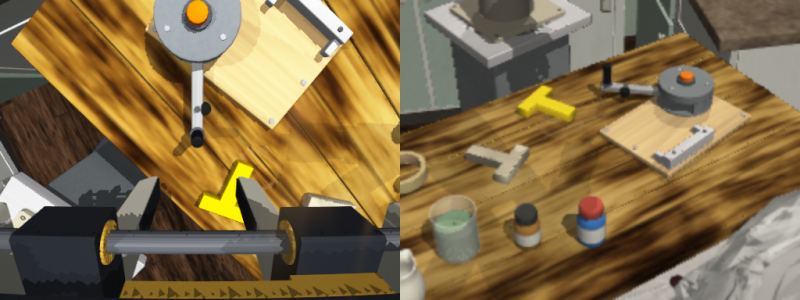

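The lever stays open at about 0.93 rad: the handle top is at wrist (252,178), where q = 0.93 predicts (253,182). The pale letter's crossbar points roughly along +x. I'll move to look at it.

Call:
step_arm --deltas '[{"offset": [-1.7, 3.3, 0], "roll": 0}, {"offset": [-2.3, 4.5, 0], "roll": 0}, {"offset": [-2.6, 5.1, 0], "roll": 0}, {"offset": [-2.6, 5.1, 0], "roll": 0}, {"offset": [-2.4, 4.7, 0], "roll": 0}, {"offset": [-1.8, 3.4, 0], "roll": 0}, {"offset": [0, 0, 0], "roll": 0.18}, {"offset": [0, 0, 0], "roll": 0.18}, {"offset": [0, 0, 0], "roll": 0}, {"offset": [0, 0, 0], "roll": 0}, {"offset": [0, 0, 0], "roll": 0}]' --fingers 7

```text
t: 21.7
tool_pos: [0.5139, -0.3345, 0.2252]
orientation: [-3.093, -0.548, 0.001]
force: [-0.7, 1.2, -0.8]
opening: 0.07
```

```bash
cat > l.py <<'E'
from h import *
import sys
def T(v,z): 
    o=np.array([(54,46),(54,-46),(27,-46),(27,-14),(-54,-14),(-54,14),(27,14),(27,46)])/1000.
    c,s=np.cos(v[2]),np.sin(v[2]);return np.c_[v[0]+c*o[:,0]-s*o[:,1],v[1]+s*o[:,0]+c*o[:,1],np.full(8,z)]
def model(p,v,zb=0):
    m=np.zeros((384*4,512*4),np.uint8)
    a=proj(p,T(v,zb));b=proj(p,T(v,zb+.021))
    for q in (a,b): cv2.fillPoly(m,[np.round(q*4+1.5).astype(int)],255)
    for i in range(8):
        j=(i+1)%8;cv2.fillConvexPoly(m,np.round(np.array([a[i],a[j],b[j],b[i]])*4+1.5).astype(int),255)
    return cv2.resize(m,(512,384),interpolation=cv2.INTER_AREA)/255.
def fit(p,mask,v0,zb=0,ign=None):
    from scipy.optimize import minimize
    M=cv2.GaussianBlur(mask.astype(float),(0,0),1.5)
    w=np.ones((384,512)) if ign is None else ign
    f=lambda v:(w*(cv2.GaussianBlur(model(p,v,zb),(0,0),1.5)-M)**2).sum()
    best=None
    for d in (-.3,0,.3):
        x0=np.array(v0)+[0,0,d]
        r=minimize(f,x0,method="Nelder-Mead",options=dict(initial_simplex=[x0,x0+[.01,0,0],x0+[0,.01,0],x0+[0,0,.15]],maxiter=150))
        if best is None or r.fun<best.fun:best=r
    return best
E
python3 - <<'E'
from l import *
p=cams.read_camera("wrist");s=robot.read_state();print(s["tool_pos"],s["orientation"],s["t"])
for t in("letter","letter_bar"):
    for d in cams.pinpoint(p,t): print(t,d["xy"],d["score"],onz(p,d["xy"],0 if t=="letter" else .021))
S=cams.silhouettes(p,"letter")
img=cv2.cvtColor(p["pixels"],cv2.COLOR_RGB2BGR).copy()
for d in S: print("sil",d["xy"],d["score"],d["mask"].sum())
S=[d for d in S if np.linalg.norm(onz(p,d["xy"],.01)[:2]-[.466,-.353])<.08]
r=fit(p,S[0]["mask"],[.466,-.353,.35]);print(r.x,r.fun)
c,_=cv2.findContours(S[0]["mask"].astype(np.uint8),0,1);cv2.drawContours(img,c,-1,(0,255,0),1)
cv2.polylines(img,[np.round(proj(p,T(r.x,.021))).astype(int)],True,(255,0,255),1)
cv2.imwrite("pics/e.png",img)
E
```

```text
[ 0.51397963 -0.33462392  0.22544537] [-3.09344404e+00 -5.46702145e-01  3.22661442e-04] 21.75
letter [254.2, 200.8] 0.66 [ 0.46369745 -0.35419417  0.        ]
letter [115.2, 195.8] 0.57 [ 0.40391619 -0.16928392  0.        ]
letter_bar [252.8, 176.0] 0.89 [ 0.50142073 -0.33840824  0.021     ]
letter_bar [113.0, 226.2] 0.56 [ 0.36967328 -0.18300033  0.021     ]
sil [254.3, 185.3] 0.8 2846
sil [111.9, 211.6] 0.8 3119
[ 0.46244238 -0.35540295  0.46877024] 12.075485661141824
```

View pics/e.png

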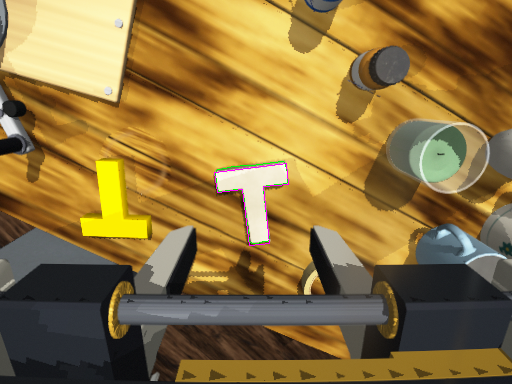

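The network mask and the fit of the letter agree: it is at (0.4624, -0.3554), yaw 0.469. I'll grip the stem 14 mm behind its origin.

Call:
step_arm --deltas '[{"offset": [-3.5, 0.18, 1], "roll": 0}, {"offset": [-3.45, 0.17, 3], "roll": 0}, {"offset": [0, 0, 4], "roll": -0.119}, {"offset": [0, 0, 5], "roll": 0}, {"offset": [0, 0, 4], "roll": 0}, {"offset": [0, 0, 3], "roll": 0}, {"offset": [0, 0, 1.4], "roll": 0}, {"offset": [0, 0, 0.5], "roll": 0}, {"offset": [0, 0, 0], "roll": 0}, {"offset": [0, 0, 0], "roll": 0}]'

```text
t: 23.15
tool_pos: [0.4508, -0.3626, 0.0082]
orientation: [3.054, 0.726, 0.002]
force: [0.4, 0.0, 0.1]
opening: 0.0699
```

Call:
step_arm --deltas '[{"offset": [0, 0, 0], "roll": 0}, {"offset": [0, 0, 0], "roll": 0}, {"offset": [0, 0, 0], "roll": 0}, {"offset": [0, 0, 0], "roll": 0}, {"offset": [0, 0, 0], "roll": 0}, {"offset": [0, 0, 0], "roll": 0}, {"offset": [0, 0, 0], "roll": 0}, {"offset": [0, 0, 0], "roll": 0}]' --fingers 1.5 --grip_force 20

```text
t: 24.15
tool_pos: [0.4499, -0.3618, 0.0066]
orientation: [-3.056, -0.727, 0.0]
force: [0.5, 0.1, 0.4]
opening: 0.028
```

Call:
step_arm --deltas '[{"offset": [0, 0, -1.5], "roll": 0}, {"offset": [0, 0, -3], "roll": 0}, {"offset": [0, 0, -4], "roll": 0}, {"offset": [0, 0, -3], "roll": 0}, {"offset": [0, 0, 0], "roll": 0}, {"offset": [0, 0, 0], "roll": 0}]'

```text
t: 24.9
tool_pos: [0.4496, -0.3615, 0.121]
orientation: [-3.056, -0.726, 0.001]
force: [-0.7, 0.9, -1.5]
opening: 0.0282
```

Run:
```python
from l import *
p=cams.read_camera("wrist");save(p,"f");s=robot.read_state();print(s["tool_pos"],s["orientation"],s["t"],s["opening"])
```

```text
[ 0.44915768 -0.36110827  0.12022711] [-3.05462409e+00 -7.26227830e-01  1.91056259e-03] 24.95 0.02838128748199073
```

View pics/f.png

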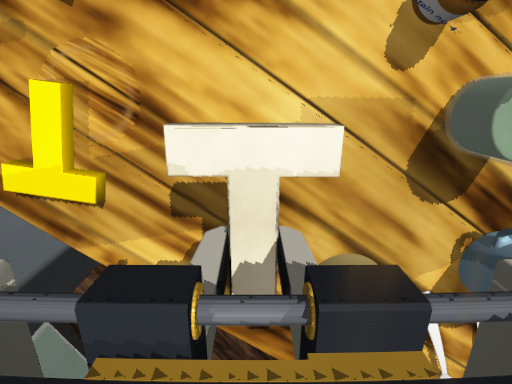

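The letter is held square: bar edges at rows 125–176, centred on column 254. I'll carry it over the clamp, check, and then lower it.

Call:
step_arm --deltas '[{"offset": [2.5, -1.7, -2], "roll": 0}, {"offset": [4.2, -2.9, -2], "roll": 0}, {"offset": [4.6, -3.2, 0], "roll": 0}, {"offset": [4.6, -3.2, 0], "roll": 0}, {"offset": [4.6, -3.2, 0], "roll": 0}, {"offset": [4.2, -2.9, 0], "roll": 0}, {"offset": [2.9, -1.9, 0], "roll": 0}, {"offset": [0, 0, 0], "roll": 0.13}, {"offset": [0, 0, 0], "roll": 0.14}, {"offset": [0, 0, 0], "roll": 0.13}, {"offset": [0, 0, 0], "roll": 0}, {"offset": [0, 0, 0], "roll": 0}]'

```text
t: 26.45
tool_pos: [0.6103, -0.0679, 0.1605]
orientation: [-3.139, -0.109, 0.003]
force: [0.7, 1.5, -0.4]
opening: 0.028
```

Run:
```python
from l import *
p=cams.read_camera("wrist");s=robot.read_state();tp=s["tool_pos"];print(tp,s["orientation"],s["t"],s["opening"])
rv=s["orientation"];a=2*np.arctan2(rv[1],rv[0]);a=(a+np.pi)%(2*np.pi)-np.pi;print("yaw",a)
zb=tp[2]-.0066
ex=np.array([tp[0]+.014*np.cos(a),tp[1]+.014*np.sin(a),a]);print("expected letter",ex)
S=cams.silhouettes(p,"letter")
for d in S: print(d["xy"],d["score"],d["mask"].sum())
ign=np.ones((384,512));ign[225:]=0
if S:
    r=fit(p,S[0]["mask"],ex,zb,ign);print("letter fit",r.x,r.fun)
v=[.6242,-.0663,.0666]
img=cv2.cvtColor(p["pixels"],cv2.COLOR_RGB2BGR).copy()
cv2.polylines(img,[np.round(proj(p,T(ex,zb+.021))).astype(int)],True,(255,0,255),1)
for P in [(.06,-.065,.038),(.06,.065,.038),(.085,-.075,.012),(.085,.185,.012),(.037,.051,.03),(.037,-.051,.03),(-.045,.125,.078),(-.1,-.075,.012)]:
    u=proj(p,cl2w(v,[P]))[0];print(P,u.round(1));cv2.drawMarker(img,tuple(int(round(a)) for a in u),(255,0,255),0,12,1)
for d in cams.pinpoint(p,"fence"): print("fence",d["xy"],d["score"],onz(p,d["xy"],.012),proj(p,cl2w(v,[C["fence"]])))
cv2.imwrite("pics/g.png",cv2.resize(img,(768,576),interpolation=cv2.INTER_CUBIC))
```

```text
[ 0.61044003 -0.06791831  0.16082855] [-3.13943399e+00 -1.08493052e-01  1.98644069e-03] 26.5 0.02790053813433071
yaw 0.06908881855009419
expected letter [ 0.62440663 -0.06695184  0.06908882]
[253.4, 166.6] 0.65 15488
[159.7, 178.0] 0.63 29268
letter fit [ 0.62485437 -0.067052    0.06735845] 91.84061828184069
(0.06, -0.065, 0.038) [321.7 107.4]
(0.06, 0.065, 0.038) [183.1 107.1]
(0.085, -0.075, 0.012) [327.5  81. ]
(0.085, 0.185, 0.012) [70.2 82. ]
(0.037, 0.051, 0.03) [200.5 131. ]
(0.037, -0.051, 0.03) [304.2 131.2]
(-0.045, 0.125, 0.078) [115.9 227.2]
(-0.1, -0.075, 0.012) [315.8 247.6]
fence [254.4, 104.6] 0.88 [ 0.68596683 -0.06418213  0.012     ] [[252.43503525 106.39137316]]
```

View pics/g.png

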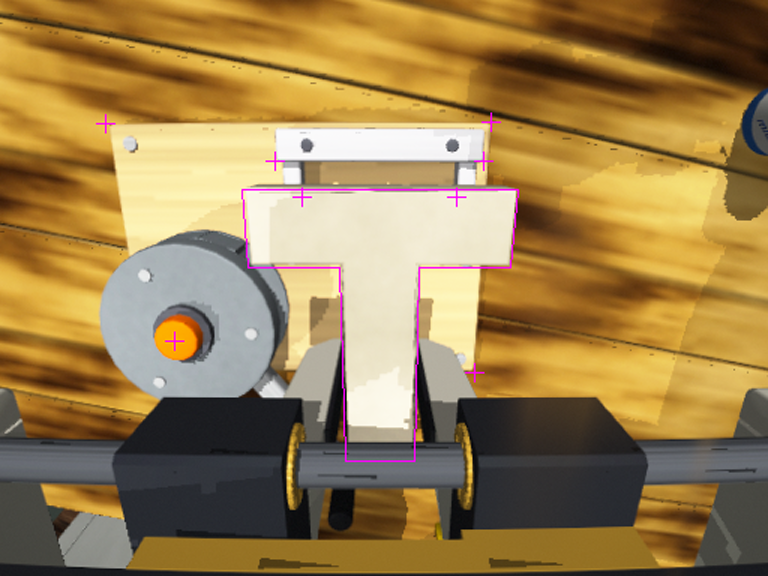

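The overlay fits within 1–2 mm (fence ends, guides, button). I'll lower and release.

Call:
step_arm --deltas '[{"offset": [0, 0, 2], "roll": 0}, {"offset": [0, 0, 3], "roll": 0}, {"offset": [0, 0, 3], "roll": 0}, {"offset": [0, 0, 2.5], "roll": 0}, {"offset": [0, 0, 1.8], "roll": 0}, {"offset": [0, 0, 0.8], "roll": 0}, {"offset": [0, 0, 0.5], "roll": 0}, {"offset": [0, 0, 0.4], "roll": 0}, {"offset": [0, 0, 0.15], "roll": 0}, {"offset": [0, 0, 0], "roll": 0}, {"offset": [0, 0, 0], "roll": 0}]'

```text
t: 27.98
tool_pos: [0.6111, -0.068, 0.0205]
orientation: [3.14, 0.105, 0.001]
force: [-0.4, -0.4, -1.3]
opening: 0.0279
```

```bash
python3 f.py
```

```text
tool F [ 0.27 -0.09  1.13] r 0.1296 q -0.2458 t 28.325 0.02777812106494632 [ 0.61087691 -0.06791654  0.0201533 ]
[0.42 0.58 0.5 ]
```

Call:
step_arm --deltas '[{"offset": [0, 0, 0.15], "roll": 0}, {"offset": [0, 0, 0], "roll": 0}, {"offset": [0, 0, 0], "roll": 0}]'

```text
t: 28.7
tool_pos: [0.6109, -0.0679, 0.0186]
orientation: [-3.14, -0.105, -0.0]
force: [0.3, -0.5, -0.6]
opening: 0.0286
```

Call:
step_arm --deltas '[{"offset": [0, 0, 0], "roll": 0}, {"offset": [0, 0, 0], "roll": 0}, {"offset": [0, 0, 0], "roll": 0}, {"offset": [0, 0, 0], "roll": 0}, {"offset": [0, 0, -2], "roll": 0}, {"offset": [0, 0, -3], "roll": 0}, {"offset": [0, 0, -4], "roll": 0}, {"offset": [0, 0, -5], "roll": 0}, {"offset": [0, 0, 0], "roll": 0}, {"offset": [0, 0, 0], "roll": 0}]' --fingers 5.5

```text
t: 29.95
tool_pos: [0.6111, -0.068, 0.1596]
orientation: [3.14, 0.105, 0.002]
force: [0.3, 0.5, -0.0]
opening: 0.055
```

```bash
cat > k.py <<'E'
from l import *
p=cams.read_camera("wrist");s=robot.read_state();print(s["tool_pos"],s["orientation"],s["t"],s["opening"],s["force"])
v=[.6242,-.0663,.0666]
S=[d for d in cams.silhouettes(p,"letter")]
for d in S: print(d["xy"],d["score"],d["mask"].sum())
S=[d for d in S if np.linalg.norm(onz(p,d["xy"],.03)[:2]-[.63,-.066])<.05]
img=cv2.cvtColor(p["pixels"],cv2.COLOR_RGB2BGR).copy()
if S:
    ign=np.ones((384,512));ign[int(sys.argv[2]):]=0
    r=fit(p,S[0]["mask"],[.625,-.067,.067],.012,ign);x=r.x;print(x,r.fun)
    c,sn=np.cos(v[2]),np.sin(v[2]);d=x[:2]-v[:2];print("in clamp",c*d[0]+sn*d[1],-sn*d[0]+c*d[1],x[2]-v[2])
    cv2.polylines(img,[np.round(proj(p,T(x,.033))).astype(int)],True,(255,0,255),1)
cv2.imwrite(f"pics/{sys.argv[1]}.png",img)
E
python3 k.py i 235
```

```text
[ 0.61030301 -0.06783328  0.15817294] [-3.13961722e+00 -1.04867219e-01  1.51491037e-03] 30.0 0.05505267082367691 [ 0.32000278  0.70762282 -0.50950946]
[314.4, 350.6] 0.73 797
[251.4, 138.3] 0.56 4823
[ 0.62512438 -0.06669422  0.05758889] 16.17334076358935
in clamp 0.0008960947472827786 -0.00045486400811550894 -0.009011105344341852
```

View pics/i.png

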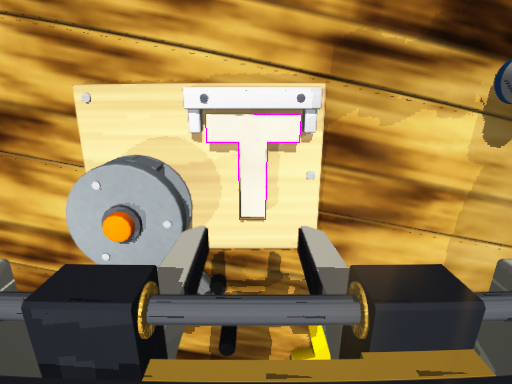

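The letter lies at clamp (+1, 0) mm, within 0.01 rad of square, clear of the fence and between the guides. Now I close the fingers and go over the button.

Call:
step_arm --deltas '[{"offset": [-0.6, -2.4, 0], "roll": 0}, {"offset": [-0.8, -3.4, 0], "roll": 0}, {"offset": [-0.9, -3.4, 0], "roll": 0}, {"offset": [-0.8, -3.35, 0], "roll": 0}, {"offset": [0, 0, 2], "roll": 0}, {"offset": [0, 0, 2], "roll": 0}, {"offset": [0, 0, 1.5], "roll": 0}, {"offset": [0, 0, 1], "roll": 0}, {"offset": [0, 0, 0], "roll": 0}, {"offset": [0, 0, 0], "roll": 0}, {"offset": [0, 0, 0], "roll": 0}]' --fingers 0

```text
t: 31.42
tool_pos: [0.5723, 0.0551, 0.0946]
orientation: [3.14, 0.105, 0.003]
force: [-0.8, 0.2, -0.6]
opening: 0.0005
```

Run:
```python
from h import *
for c in("scene","side"):
    p=cams.read_camera(c);s=robot.read_state()
    for d in cams.pinpoint(p,"trigger_top"): print(c,d["xy"],d["score"],onz(p,d["xy"],.078),proj(p,[s["tool_pos"]]))
print(s["tool_pos"],s["force"],s["opening"],s["t"])
```

```text
scene [219.2, 151.0] 0.72 [0.58714935 0.07070039 0.078     ] [[216.41065885 148.50757121]]
side [322.5, 148.0] 0.97 [0.57445449 0.04797055 0.078     ] [[323.89514356 142.58685531]]
[0.57196879 0.05522807 0.0942448 ] [-0.0269948  -0.31119446 -0.82113367] 0.00022206541557642133 31.575
```

Well aligned. I'll press down in steps.

Call:
step_arm --deltas '[{"offset": [0, 0, 1], "roll": 0}, {"offset": [0, 0, 0.5], "roll": 0}, {"offset": [0, 0, 0.3], "roll": 0}, {"offset": [0, 0, 0.3], "roll": 0}, {"offset": [0, 0, 0.3], "roll": 0}, {"offset": [0, 0, 0.2], "roll": 0}, {"offset": [0, 0, 0], "roll": 0}]'

```text
t: 32.5
tool_pos: [0.5719, 0.0552, 0.0683]
orientation: [3.14, 0.105, 0.001]
force: [-2.0, -0.1, 8.0]
opening: 0.0003
```

Call:
step_arm --deltas '[{"offset": [0, 0, 0.15], "roll": 0}, {"offset": [0, 0, 0.1], "roll": 0}, {"offset": [0, 0, 0], "roll": 0}, {"offset": [0, 0, 0], "roll": 0}]'

```text
t: 33.0
tool_pos: [0.572, 0.0552, 0.0682]
orientation: [3.14, 0.105, 0.001]
force: [-13.9, -1.5, 27.5]
opening: 0.0005
```

Call:
step_arm --deltas '[{"offset": [0, 0, -2], "roll": 0}, {"offset": [0, 0, -3], "roll": 0}, {"offset": [0, 0, -4], "roll": 0}, {"offset": [1.6, 3, -1], "roll": 0}, {"offset": [1.7, 5, 0], "roll": 0}, {"offset": [0, 4.5, 0], "roll": 0}, {"offset": [0, 0, 0], "roll": 0}, {"offset": [0, 0, 0], "roll": 0}]'

```text
t: 34.0
tool_pos: [0.6125, -0.0669, 0.1647]
orientation: [-3.139, -0.104, 0.001]
force: [-0.3, 0.3, -0.2]
opening: 0.0007
```

```bash
python3 k.py j 235
```

```text
[ 0.61258116 -0.06633935  0.1648369 ] [-3.13919019e+00 -1.05614446e-01  8.68662227e-04] 34.05 0.0004014573837637204 [ 0.24689447  0.33546975 -0.26597254]
[252.6, 136.6] 0.93 4539
[ 0.62914551 -0.06700437  0.07351437] 39.93663847856339
in clamp 0.004887668021294204 -0.0010319313681192404 0.006914373451665776
```

View pics/j.png

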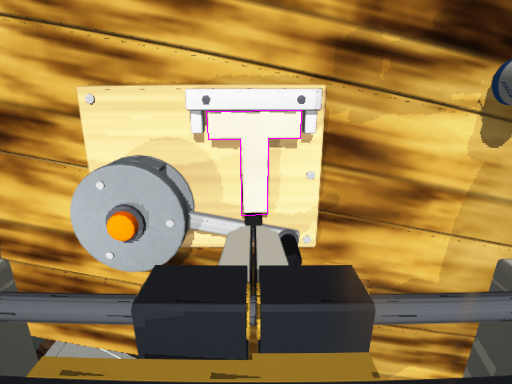

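The lever is shut with its pad on the stem end at (252,218). The crossbar is against the fence face at row 110, the button looks up, and the robot is clear.

```bash
python3 -c "
from plant import robot
print(robot.close_job(), robot.read_state()['t'])"
```

```text
the job is handed in; nothing more can be done
the job is handed in; nothing more can be done
```

The spring clamp job is done and handed in at about 34 s of the 72 s allowed; the hand-in gave no verdict.

- **Cocking:** I pulled the lever by its pinched handle in 2–4 mm steps. The catch snapped in at about 0.93 rad, where the force along the pull fell from 7.7 to 2.5 N. I went 1 mm further and let go. The next pictures showed the lever staying open, and I felt no rise towards the end stop.
- **Placing:** I gripped the pale letter by its stem and laid it at clamp (+1, 0) mm, within 0.01 rad of square. The yellow look-alike was left alone.
- **Trigger:** I pressed the button about 10 mm by the arm's own height reading, until it met a hard end at 27 N. The button's rated travel is 12 mm, and I put the 2 mm difference down to height error.
- **Final check:** The last picture shows the lever's pad on the stem and the crossbar against the fence. The fitted letter pose is clamp (4.9, -1.0) mm, 0.007 rad off square, and the button looks up. The robot was clear, with no force on it beyond sensor noise.

**Not measured:**
- The clamping force on the letter and the exact lever angle; I only saw the lever shut on it.
- The jars and the candle; I never went near them, but I did not check their positions again at the end.

**Disagreements:** The networks at times misplaced the clamp, the trigger and a second "handle" by several centimetres. I relied on a clamp fit checked against the pictures instead. Some force readings during the pull were 1–2 N high before the real snap and turned out to be noise.

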